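# Close-pack seven pulleys in the round tin

## Robot

A 6-joint arm with a two-finger parallel gripper is mounted at the origin on the work surface. World frame = base frame: x ahead of the robot, y to its left, z up, the work surface at z = 0. Lengths are in m, angles in rad, forces in N, time in s.
With the tool pointing down it reaches from about 0.375 to 0.9 m from the base axis. Payload 3.1 kg.
Tool frame: the origin (TCP) lies between the finger pads; the fingertips stand 19 mm ahead of it and the grasp point (between the pads) is the TCP; z points along the fingers, y is the direction in which the jaws open and shut (so a half turn about z gives the same grasp; the last joint's range is limited). The gripper opens to 87 mm and grips with 3 to 60 N. Pads are 19 mm wide; open, the fingers measure 117 mm over their backs; the gripper's body (75 mm by 190 mm) begins 51 mm behind the grasp point.
Start: joints at [-1.28, 0.527, 1.433, -0, 1.181, -0.178], TCP at [0.282, -0.558, 0.242] pointing down, gripper open.
Joint ranges: [-3.08, 3.08], [-0.75, 2.2], [0.22, 2.44], [-1.43, 4.57], [0, 2.65], [-2.85, 2.85]. Speed limits (rad/s): [2.79, 2.79, 3.14, 3.14, 3.14, 3.14].

## Interface

Orientations are given as a unit quaternion [x, y, z, w].
In Python, from rig import robot gives the robot as it stands.
- The arm moves only by the tool apply_moves, never from a script. Its argument "series" is a list of rows, each a list of 7 numbers: the shift along the tool's x, y, z in cm, then the turn, a rotation vector about the tool's x, y, z in degrees, then the opening, from 0 (shut) to 1 (fully open). In form: [[dx, dy, dz, rx, ry, rz, grip], ...]. A call has 1 to 5 rows; each row is the pose to reach, as a shift and turn from the pose commanded when the call began, along the tool's axes at that moment; what a row does not reach only later rows make up. A row lasts 1/12 s, in which the tool goes at most 41.7 mm and 7.16 degrees, less where a joint would pass 70% of its speed; a pose out of reach is approached as far as the arm can. A call with a gripper value outside its range is refused whole. The fingers move at their own pace and stop on an object; "newtons" is the grip in N (left out, the last holds). Time passes only in rows, so rows that repeat a pose let the fingers close. It gives the time, the measured TCP pose, the force and the opening at its end, in the units of the state.
- robot.get_obs(): the state, without advancing time (a new reading comes with each control period).
- robot.camera(name): name is "side" or "top"; returns the picture (480x640x3 uint8, red, green, blue); there is no depth.
- robot.camera_params(name): a dict with "mtx" (3x3 intrinsics, pixels), "origin" and "rotation" of the camera in the world. Camera axes: x right, y down, z forward; pixel columns grow to the right and rows downward; lengths in m; the calibration is good to about 2 mm. A picture is of the moment at which its call begins. camera_params takes no time and is no camera call.
- robot.hand_in(): hands the job in, once; it reports no verdict.
The state is a dict: "time": time; "q": joint angles; "joint_velocities": joint speeds; "joint_torque": joint torques, N m; "position": TCP position; "tool_rot": TCP orientation; "ft_force": force on the tool from outside, world axes, zero at the start; "moment": the same for the moment, N m; "grip_width": finger opening in m.
Only numpy, scipy, OpenCV 4.12 (cv2) and the standard library are available. Lean on these libraries where they do the work, as an engineer would, in place of code of your own. Each camera call takes 0.05 s, during which the arm holds its last target. There are 200 camera calls.

## Task

Finish packing the round tin: all seven small pulleys have to lie flat on its floor, hub up, one in the middle and six close round it, so slide the ones already inside together along the wall until the last two find room. Lay the pulley that stands in the rack down flat on the mat first, hub up, and let go of it, then take it again by its hub. Set the pulleys into the tin gently, neither dropped nor forced, and leave everything else on the table where it is.

Things in the scene. Friction and masses are not known exactly. Their poses are not given: they have to be found in the camera images.
- tin: Open round steel tin (sizes in mm) fixed in a grey plate (diameter 168, 7 high). Inside diameter 136, wall 2.5, floor 10 and rim 38 above the mat. Holds seven pulleys flat: one in the middle, six round it, their axes 44 to 46 from the tin's, with some 2 mm of play each. Origin: on its axis at mat level; z up. The mat's top is at world z = 2 mm.
- pulley1: One of five alike pulleys lying hub up in the tin, shaken out of pattern: one near the middle, four by the wall, one of them between two places so that one place is closed until it is slid along. An aluminium toothed-belt pulley, about 60 g: rim diameter 44, 12 thick (edges bevelled 1.5), and a plain hub of diameter 20 standing 14 out of one face, 26 in all. Origin: centre of the hubless face; z: along the axis to the hub side.
- pulley2: Another of the five pulleys in the tin, the same as pulley1 in size and axes.
- pulley3: Another of the five pulleys in the tin, the same as pulley1 in size and axes.
- pulley4: Another of the five pulleys in the tin, the same as pulley1 in size and axes.
- pulley5: Another of the five pulleys in the tin, the same as pulley1 in size and axes.
- pulley_mat: Sixth pulley, lying hub up on the open mat between tin and rack; same size and axes as pulley1 (its origin is at mat level as it lies).
- pulley_rack: Seventh pulley, same size and axes as pulley1, standing on its rim in a slot of the rack, its axis level and its z (hub) along the rack's x. As it stands the top of its rim is 50 above the mat. Free of the rack, it falls flat by itself when its rim is leaned well over on the mat.
- rack: Black slotted rack, fixed: 134 (x) by 56 (y) by 16 high above the mat. Three slots across it, centred at x = -40, 0 and +40, each 14 wide, 10 deep (floor 6 above the mat) and 40 long in y. The pulley stands in one end slot, a hubless disc in the other, the middle one is empty. Origin: centre of the underside, at mat level; z up.
- blank: Bystander: plain aluminium disc without a hub, diameter 50, 12 thick, standing in the other end slot of the rack. Origin: centre of one face; z along its axis. Stays where it is.
- big_pulley: Bystander: larger pulley lying hub up on the mat, diameter 60, 28 high, too big for the tin's pattern. Origin: centre of its underside. Stays where it is.
- tin_lid: Bystander: flat steel lid, diameter 147, 10 high, lying at the far edge of the mat. Origin: centre of its underside. Stays where it is.
- screwdriver: Bystander: screwdriver 170 long, 26 thick, lying on the left of the mat. Origin: middle of its length, at the underside. Stays where it is.
- bowl: Bystander: small red bowl of brass screws, diameter 104, 42 high, to the left. Origin: centre of its underside. Stays where it is.
- caliper: Bystander: steel caliper 210 long, 10 high, lying beyond the tin. Origin: middle of its beam, at the underside. Stays where it is.
Things that resemble listed ones, but are neither listed nor needed, are in the scene too. Leave any red or turquoise look-alike of the pulley5 alone.

How it is judged:
By the outcome, as a careful person would: the job done as asked, in the order asked, and still so for the second after the job is handed in, with the robot touching nothing.
It also fails if it takes over 72 s, if anything falls off the work surface, if the arm or the gripper's body presses on something with over 40 N, if the wrist force passes 120 N, or if a joint passes its speed limit or range.

## Working session

There is one attempt and no reset: what is moved stays moved. The work goes in short steps, Python scripts to look and compute and a tool call to move; the robot and the scene stay as the last step left them, time stands still between calls to the robot, and variables do not carry over. Pictures are saved under pics/ and viewed, about 8 in all and at most 12, crops included, and the job is handed in when it is done.

Besides the shell and the picture viewer there is one more tool, called after "Emit:" as name(argument=value, ...), one argument or row to a line, values as JSON. apply_moves: Moves the arm, as the interface text tells. Its arguments: {"type":"object","properties":{"series":{"type":"array"},"newtons":{"type":"number"}},"required":["series"]}

```bash
ls; mkdir -p pics
cat > h.py <<'E'
import numpy as np, cv2
from rig import robot
from scipy.spatial.transform import Rotation as R
def snap(n,f):
    im=robot.camera(n); cv2.imwrite('pics/'+f,cv2.cvtColor(im,cv2.COLOR_RGB2BGR)); return im
def ray(n,u,v,z):
    p=robot.camera_params(n); K=np.array(p['mtx']);o=np.array(p['origin']);M=np.array(p['rotation'])
    d=M@np.linalg.solve(K,[u,v,1]); return o+d*(z-o[2])/d[2]
def proj(n,P):
    p=robot.camera_params(n); c=np.array(p['rotation']).T@(np.array(P)-np.array(p['origin'])); c=np.array(p['mtx'])@c; return c[:2]/c[2]
E
python3 - <<'E'
from h import *
np.set_printoptions(precision=4,suppress=True)
for n in('top','side'):
    snap(n,n+'0.png'); print(robot.camera_params(n))
print(robot.get_obs())
E
```

```text
pics
{'mtx': array([[624.0461,   0.    , 324.1754],
       [  0.    , 624.0461, 243.0046],
       [  0.    ,   0.    ,   1.    ]]), 'origin': array([0.3018, 0.0399, 1.1851]), 'rotation': array([ 0.7078, -0.7013,  0.0661, -0.0537])}
{'mtx': array([[511.3746,   0.    , 325.054 ],
       [  0.    , 511.3746, 247.272 ],
       [  0.    ,   0.    ,   1.    ]]), 'origin': array([0.2327, 0.848 , 0.7301]), 'rotation': array([-0.1316,  0.8907, -0.4293,  0.0711])}
{'time': 0.1, 'q': array([-1.2805,  0.5284,  1.4338,  0.    ,  1.1814, -0.1785]), 'joint_velocities': array([-0.0016, -0.0011, -0.0041, -0.0013,  0.0005, -0.0008]), 'joint_torque': array([ -0.0009, -44.0988, -17.7149,   0.0634,   0.0534,  -0.0001]), 'position': array([ 0.2822, -0.557 ,  0.2407]), 'tool_rot': array([ 0.9727,  0.2323, -0.0001, -0.001 ]), 'ft_force': array([ 0.2371,  0.1872, -0.0927]), 'moment': array([ 0.0207, -0.0333, -0.0146]), 'grip_width': 0.08677570386714686}
```

Rotation is a quaternion; I'll fix the helper as I view.

```bash
sed -i "s/M=np.array(p\['rotation'\])/M=R.from_quat(p['rotation']).as_matrix()/; s/np.array(p\['rotation'\]).T/R.from_quat(p['rotation']).as_matrix().T/" h.py; cat h.py | tail -8
```

```text
from scipy.spatial.transform import Rotation as R
def snap(n,f):
    im=robot.camera(n); cv2.imwrite('pics/'+f,cv2.cvtColor(im,cv2.COLOR_RGB2BGR)); return im
def ray(n,u,v,z):
    p=robot.camera_params(n); K=np.array(p['mtx']);o=np.array(p['origin']);M=R.from_quat(p['rotation']).as_matrix()
    d=M@np.linalg.solve(K,[u,v,1]); return o+d*(z-o[2])/d[2]
def proj(n,P):
    p=robot.camera_params(n); c=R.from_quat(p['rotation']).as_matrix().T@(np.array(P)-np.array(p['origin'])); c=np.array(p['mtx'])@c; return c[:2]/c[2]
```

View pics/top0.png

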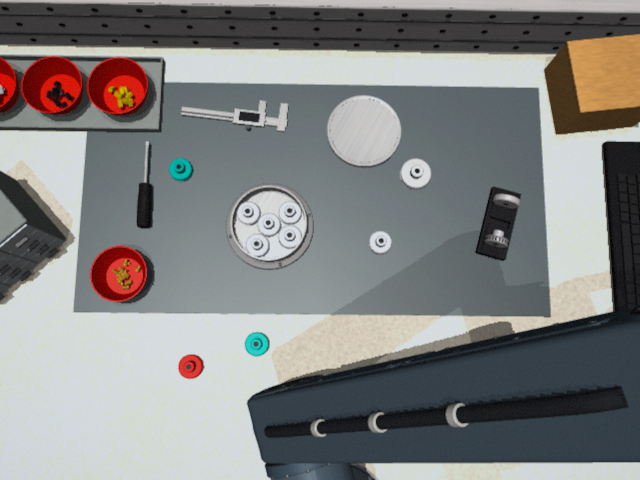

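View pics/side0.png

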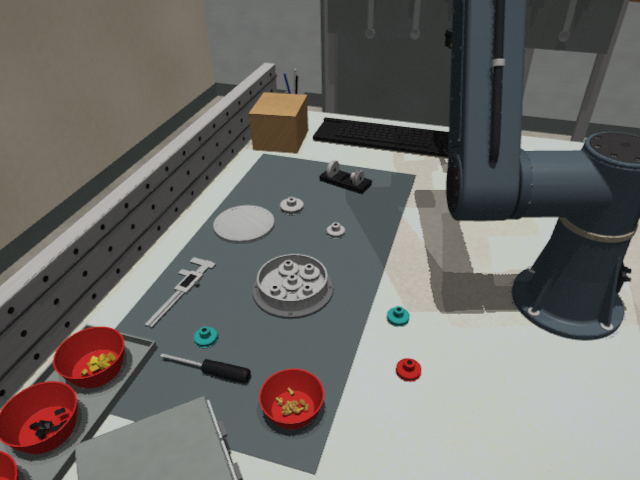

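The top view shows:
- Tin at about (270,226), with five pulleys at (248,211), (290,211), (268,223), (257,243) and (290,235).
- Mat pulley at (380,241), and the rack at (498,223).
- Standing in the rack, the hubbed pulley is probably at (497,237) and the blank at (508,200).

Things that could be mistaken for a target: big pulley (416,172), turquoise (181,169) and (257,343), red (191,366), and the blank (508,200). I'll check this in one close crop.

Run:
```python
from h import *
np.set_printoptions(precision=4,suppress=True)
im=cv2.imread('pics/top0.png'); si=cv2.imread('pics/side0.png')
a=cv2.resize(im[180:275,222:320],None,fx=4,fy=4,interpolation=cv2.INTER_CUBIC)[:380]
b=cv2.resize(im[180:275,455:553],None,fx=4,fy=4,interpolation=cv2.INTER_CUBIC)[:380]
c=cv2.resize(si[155:200,310:380],None,fx=5,fy=5,interpolation=cv2.INTER_CUBIC)
o=np.zeros((380+225,784,3),np.uint8);o[:380,:392]=a;o[:380,392:784]=b;o[380:605,:350]=c
d=cv2.resize(im[220:262,360:402],None,fx=5,fy=5,interpolation=cv2.INTER_CUBIC);o[385:595,400:610]=d
cv2.imwrite('pics/c1.png',o[:600])
```

```text
(no output)
```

View pics/c1.png

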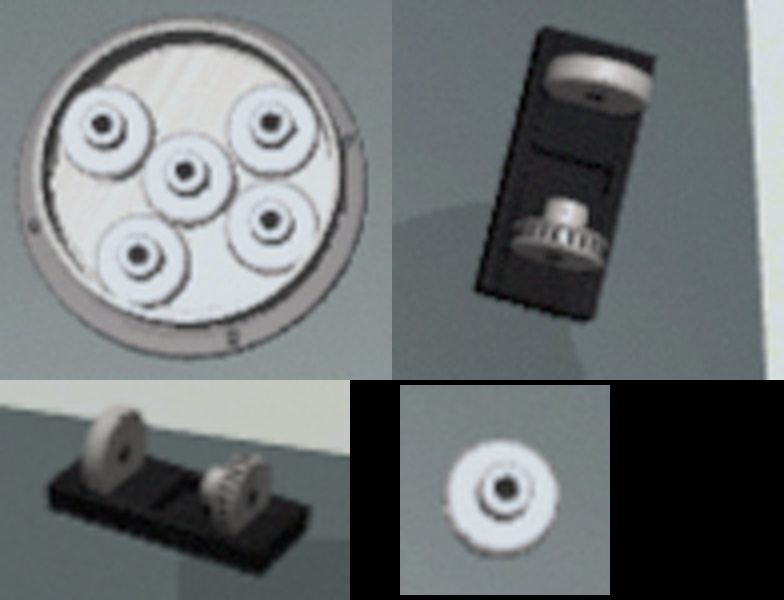

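```bash
cat > m.py <<'E'
from h import *
np.set_printoptions(precision=4,suppress=True)
def bores(im,x0,y0,x1,y1,thr=90):
    g=cv2.resize(cv2.cvtColor(im[y0:y1,x0:x1],cv2.COLOR_RGB2GRAY),None,fx=8,fy=8,interpolation=cv2.INTER_CUBIC)
    cs,_=cv2.findContours((g<thr).astype(np.uint8),cv2.RETR_LIST,cv2.CHAIN_APPROX_NONE)
    o=[]
    for c in cs:
        A=cv2.contourArea(c)/64
        if 5<A<60:
            (cx,cy),(w,h),_=cv2.minAreaRect(c)
            if min(w,h)/max(w,h)>.6:
                m=cv2.moments(c); o.append(((m['m10']/m['m00']+.5)/8-.5+x0,(m['m01']/m['m00']+.5)/8-.5+y0,A))
    return o
E
python3 - <<'E'
from m import *
im=cv2.cvtColor(cv2.imread('pics/top0.png'),cv2.COLOR_BGR2RGB)
# plate outline: differs from mat colour
sub=im[170:285,212:330]; mat=np.median(im[170:178,212:225].reshape(-1,3),0); print('mat',mat)
d=cv2.resize(sub,None,fx=8,fy=8,interpolation=cv2.INTER_CUBIC).astype(float)
hsv=d[...,0]-d[...,2]
mk=(hsv>-4).astype(np.uint8)
print('matRB',mat[0]-mat[2])
cs,_=cv2.findContours(mk,cv2.RETR_EXTERNAL,cv2.CHAIN_APPROX_NONE); c=max(cs,key=cv2.contourArea)
e=cv2.fitEllipse(cv2.convexHull(c)); u,v=(e[0][0]+.5)/8-.5+212,(e[0][1]+.5)/8-.5+170
print('plate',u,v,np.array(e[1])/8,ray('top',u,v,.009))
T=ray('top',u,v,.009)[:2]
for b in bores(im,235,190,305,262):
    P=ray('top',b[0],b[1],.038)[:2]; r=P-T; print(b,P,'r',np.hypot(*r)*1e3,'ang',np.degrees(np.arctan2(r[1],r[0])))
for b in bores(im,360,220,402,262): print('mat',b,ray('top',b[0],b[1],.028))
# rack
g=im[175:275,465:535].max(2); 
mk=(cv2.resize(g,None,fx=8,fy=8,interpolation=cv2.INTER_CUBIC)<60).astype(np.uint8)
cs,_=cv2.findContours(mk,cv2.RETR_EXTERNAL,cv2.CHAIN_APPROX_NONE); c=max(cs,key=cv2.contourArea)
q=cv2.boxPoints(cv2.minAreaRect(c)); q=(q+.5)/8-.5+[465,175]
for p in q: print('rack',p,ray('top',*p,.018))
E
```

```text
mat [117. 125. 127.]
matRB -10.0
plate 269.2853012084961 226.1186294555664 [85.9385 87.716 ] [0.535  0.1255 0.009 ]
(255.97907654409997, 243.21748077385243, 10.8359375) [0.4966 0.1474] r 44.25449195610064 ang 150.35893958831298
(289.00595025053684, 234.53019863994274, 10.9140625) [0.5137 0.0862] r 44.67242204698877 ang -118.53627566879865
(267.67214586428923, 222.23408865775136, 10.515625) [0.5367 0.1265] r 1.9502233459429799 ang 33.35423781717541
(246.971555294381, 210.56706122677411, 11.6328125) [0.5586 0.1659] r 46.745424503460015 ang 59.776488333902904
(289.14857305936073, 210.12465753424658, 11.40625) [0.5603 0.0868] r 46.25422664975229 ang -56.81325726138468
mat (380.7184272300469, 240.18333333333334, 11.09375) [ 0.5066 -0.0864  0.028 ]
rack [474.1405 253.7053] [ 0.4842 -0.2651  0.018 ]
rack [490.9249 185.7682] [ 0.6178 -0.3022  0.018 ]
rack [521.0522 193.2114] [ 0.6037 -0.3603  0.018 ]
rack [504.2677 261.1485] [ 0.4705 -0.3221  0.018 ]
```

```bash
cat >> m.py <<'E'
def go(p,yaw,tilt=0):
    """rows from the present pose: tool x at heading yaw (deg), tilt = fingers swing toward tool x heading"""
    o=robot.get_obs(); R0=R.from_quat(o['tool_rot'])
    Rt=R.from_euler('z',yaw,degrees=True)*R.from_euler('y',-tilt,degrees=True)*R.from_euler('x',180,degrees=True)
    d=R0.inv().apply(np.array(p)-o['position'])*100; r=(R0.inv()*Rt).as_rotvec(degrees=True)
    print('move',d.round(2),r.round(1),'| t',round(o['time'],2),'pos',o['position'],'F',o['ft_force'],'w',o['grip_width'])
def yaw(): 
    x=R.from_quat(robot.get_obs()['tool_rot']).as_matrix(); print('tool x',x[:,0],'z',x[:,2])
E
python3 - <<'E'
from m import *
print('face ctr',ray('top',455+(559-392+.5)/4-.5,180+252.5/4-.5,.030),ray('top',455+(555-392+.5)/4-.5,180+255/4-.5,.030))
l=ray('top',455+(511-392)/4,180+245/4,.030);r=ray('top',455+(607-392)/4,180+257/4,.030);print(l,r,np.hypot(*(l-r)[:2]))
print('hub end top',ray('top',455+(572-392)/4,180+200/4,.040))
print('side face ctr',ray('side',310+252.5/5,155+(496-380)/5,.030))
# predicted from rack
c=np.array([.5442,-.3124]);x=np.array([.962,-.272]); print('slot',c-.04*x,'face',c-.046*x)
print('big',ray('top',416,172,.03))
yaw(); go([.5065,-.302,.16],-15.8)
E
```

```text
face ctr [ 0.504  -0.3049  0.03  ] [ 0.5028 -0.3029  0.03  ]
[ 0.5064 -0.2829  0.03  ] [ 0.5011 -0.3282  0.03  ] 0.045628871063661355
hub end top [ 0.5264 -0.3097  0.04  ]
side face ctr [ 0.4997 -0.3007  0.03  ]
slot [ 0.5057 -0.3015] face [ 0.4999 -0.2999]
big [ 0.64   -0.1551  0.03  ]
tool x [0.8921 0.4518 0.0003] z [-0.0005  0.0018 -1.    ]
move [ 31.52 -12.6    8.1 ] [-0.1  0.  42.7] | t 0.1 pos [ 0.2822 -0.557   0.2407] F [ 0.2371  0.1872 -0.0927] w 0.08677570386714686
```

Emit:
apply_moves(
  series=[
    [4,-1.6,0.8,0,0,5,1],
    [8,-3.2,1.6,0,0,10,1],
    [12,-4.8,2.4,0,0,15,1],
    [16,-6.4,3.2,0,0,20,1],
    [16,-6.4,3.2,0,0,20,1],
  ],
  newtons=15,
)

```text
time: 0.52
position: [0.3984, -0.4217, 0.2077]
tool_rot: [0.998, 0.061, -0.0, -0.004]
ft_force: [-2.0, 1.3, -0.5]
grip_width: 0.0871
```

```bash
python3 -c "
from m import *
go([.507,-.3035,.16],-15.8)"
```

```text
move [ 12.21 -10.38   4.84] [-0.4  0.1 22.8] | t 0.52 pos [ 0.3984 -0.4217  0.2077] F [-2.014   1.2877 -0.5171] w 0.08710524897228018
```

Emit:
apply_moves(
  series=[
    [4,-3.4,1.6,0,0,7,1],
    [8,-6.8,3.2,0,0,14,1],
    [12.2,-10.4,4.8,0,0,21,1],
    [12.2,-10.4,4.8,0,0,22.8,1],
    [12.2,-10.4,4.8,0,0,22.8,1],
  ],
)

```text
time: 0.93
position: [0.5068, -0.305, 0.1593]
tool_rot: [0.991, -0.137, -0.001, -0.002]
ft_force: [-0.6, 0.3, 0.3]
grip_width: 0.0874
```

```bash
python3 -c "
from m import *
go([.507,-.3035,.041],-15.8)
a=snap('top','t1.png');b=snap('side','s1.png')
A=cv2.resize(a[150:290,430:590],None,fx=2.5,fy=2.5,interpolation=cv2.INTER_CUBIC)
B=cv2.resize(b[80:220,290:450],None,fx=2.5,fy=2.5,interpolation=cv2.INTER_CUBIC)
cv2.imwrite('pics/c2.png',np.hstack([A,B])[:,:,::-1])"
```

```text
move [ 0.01 -0.1  11.84] [-0.2  0.2  0.1] | t 0.93 pos [ 0.5068 -0.305   0.1593] F [-0.6392  0.2852  0.2871] w 0.08740039439280448
```

View pics/c2.png

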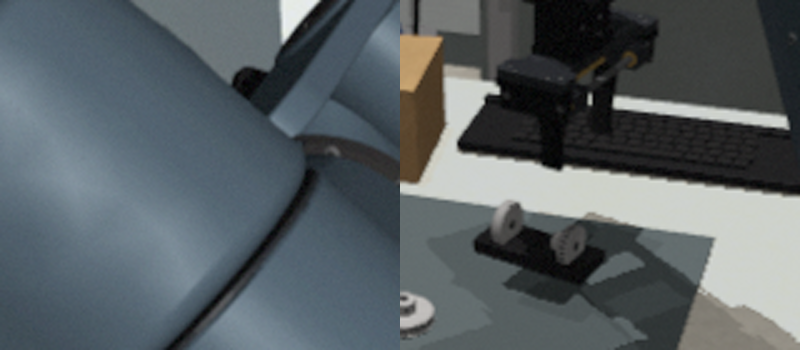

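The arm blocks the top view. The side view shows the gripper, with its long body along the jaw direction, above the rack; the hubbed pulley is at crop (570,243). I'll go down and grip the rim.

Emit:
apply_moves(
  series=[
    [0,-0.1,3.5,0,0,0,1],
    [0,-0.1,7,0,0,0,0.8],
    [0,-0.1,10,0,0,0,0.7],
    [0,-0.1,11.8,0,0,0,0.7],
    [0,-0.1,11.8,0,0,0,0.7],
  ],
)

```text
time: 1.45
position: [0.502, -0.3096, 0.04]
tool_rot: [0.99, -0.139, -0.003, -0.002]
ft_force: [-0.6, 0.3, -0.1]
grip_width: 0.068
```

Emit:
apply_moves(
  series=[
    [0,0,0,0,0,0,0.6],
    [0,0,0,0,0,0,0.4],
    [0,0,0,0,0,0,0.4],
    [0,0,0,0,0,0,0.4],
    [0,0,0,0,0,0,0.4],
  ],
)

```text
time: 1.87
position: [0.5054, -0.306, 0.0454]
tool_rot: [0.99, -0.14, -0.0, -0.003]
ft_force: [2.7, 10.9, 2.4]
grip_width: 0.0435
```

Emit:
apply_moves(
  series=[
    [0,0,0,0,0,0,0.4],
    [0,0,0,0,0,0,0.4],
    [0,0,0,0,0,0,0.4],
  ],
)

```text
time: 2.12
position: [0.5054, -0.3059, 0.0454]
tool_rot: [0.99, -0.139, -0.0, -0.003]
ft_force: [3.3, 9.8, 2.0]
grip_width: 0.0437
```

```bash
python3 -c "
from m import *
go([.507,-.3035,.041],-15.8);print(robot.get_obs()['joint_velocities'])
b=snap('side','s2.png')
cv2.imwrite('pics/c3.png',cv2.resize(b[100:210,300:440],None,fx=4,fy=4,interpolation=cv2.INTER_CUBIC)[:,:,::-1])
go([.507,-.3035,.041],-15.8)"
```

```text
move [ 0.08 -0.27  0.44] [-0.3  0.1 -0.2] | t 2.12 pos [ 0.5054 -0.3059  0.0454] F [3.2728 9.8456 2.0489] w 0.043702834721190235
[ 0.0003 -0.0003 -0.0008 -0.0009 -0.0013  0.0013]
move [ 0.08 -0.27  0.44] [-0.3  0.1 -0.2] | t 2.17 pos [ 0.5054 -0.3059  0.0454] F [3.5798 9.7767 1.7299] w 0.043811705550865894
```

View pics/c3.png

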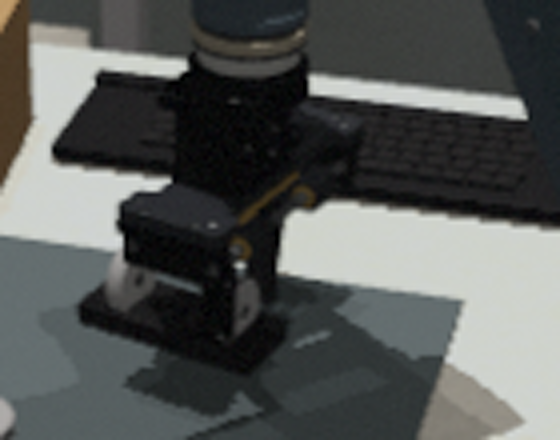

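Gripped across the rim, but it sits about 4 mm high with a 10 N side load. I'll reopen, recentre, lower and close again.

Emit:
apply_moves(
  series=[
    [0,0,0,0,0,0,0.6],
    [0,-0.2,0,0,0,0,0.6],
    [0,-0.2,0.4,0,0,0,0.6],
    [0,-0.2,0.4,0,0,0,0.6],
  ],
)

```text
time: 2.5
position: [0.5062, -0.3083, 0.0404]
tool_rot: [0.99, -0.138, 0.001, 0.001]
ft_force: [-0.3, 0.5, -0.5]
grip_width: 0.0518
```

Emit:
apply_moves(
  series=[
    [0,0,0,0,0,0,0.55],
    [0,0,0,0,0,0,0.4],
    [0,0,0,0,0,0,0.4],
    [0,0,0,0,0,0,0.4],
    [0,0,0,0,0,0,0.4],
  ],
)

```text
time: 2.92
position: [0.506, -0.3054, 0.04]
tool_rot: [0.99, -0.139, -0.0, -0.002]
ft_force: [2.7, 7.7, 5.5]
grip_width: 0.0434
```

Emit:
apply_moves(
  series=[
    [0,-0.25,0,0,0,0,0.4],
    [0,-0.25,-0.8,0,0,0,0.4],
    [0,-0.25,-2,0,0,0,0.4],
    [0,-0.25,-4,0,0,0,0.4],
    [0,-0.25,-6,0,0,0,0.4],
  ],
  newtons=25,
)

```text
time: 3.33
position: [0.5061, -0.3055, 0.1005]
tool_rot: [0.99, -0.139, -0.0, 0.0]
ft_force: [-0.2, -0.3, 0.0]
grip_width: 0.0426
```

```bash
python3 -c "
from m import *
go([.525,-.185,.10],-15.8)
go([.525,-.185,.10],-15.8,45)"
```

```text
move [ -1.5  -12.11   0.05] [ 0.   0.  -0.2] | t 3.33 pos [ 0.5061 -0.3055  0.1005] F [-0.1616 -0.328   0.0268] w 0.0426316961182702
move [ -1.5  -12.11   0.05] [ 0.1 45.  -0.1] | t 3.33 pos [ 0.5061 -0.3055  0.1005] F [-0.1616 -0.328   0.0268] w 0.0426316961182702
```

Emit:
apply_moves(
  series=[
    [-0.4,-3,0,0,0,0,0.4],
    [-0.8,-6,0,0,0,0,0.4],
    [-1.2,-9,0,0,0,0,0.4],
    [-1.5,-12.1,0,0,7,0,0.4],
    [-1.5,-12.1,0,0,13,0,0.4],
  ],
)

```text
time: 3.75
position: [0.5263, -0.181, 0.1011]
tool_rot: [0.984, -0.136, 0.115, 0.016]
ft_force: [0.2, 2.7, -1.7]
grip_width: 0.0428
```

Emit:
apply_moves(
  series=[
    [0,0,0,0,6,0,0.4],
    [0,0,0,0,12,0,0.4],
    [0,0,0,0,18,0,0.4],
    [0,0,0,0,24,0,0.4],
    [0,0,0,0,32,0,0.4],
  ],
)

```text
time: 4.17
position: [0.5348, -0.1698, 0.1009]
tool_rot: [0.968, -0.124, 0.218, -0.005]
ft_force: [-0.1, -0.0, -0.2]
grip_width: 0.0428
```

Emit:
apply_moves(
  series=[
    [0,0,0,0,0,0,0.4],
    [0,0,0,0,0,0,0.4],
  ],
)

```text
time: 4.33
position: [0.5342, -0.1698, 0.1002]
tool_rot: [0.968, -0.125, 0.217, -0.005]
ft_force: [-0.5, -0.5, -0.7]
grip_width: 0.0432
```

```bash
python3 -c "
from m import *
go([.525,-.185,.035],-15.8,45);yaw()
b=snap('side','s3.png')
cv2.imwrite('pics/c4.png',cv2.resize(b[110:250,270:430],None,fx=4,fy=4,interpolation=cv2.INTER_CUBIC)[:,:,::-1])"
```

```text
move [-3.16  2.11  5.59] [-4.1 20.3 -0.6] | t 4.33 pos [ 0.5342 -0.1698  0.1002] F [-0.5192 -0.4715 -0.6906] w 0.043202452815512236
tool x [ 0.8747 -0.2452  0.418 ] z [ 0.4207 -0.0439 -0.9061]
```

View pics/c4.png

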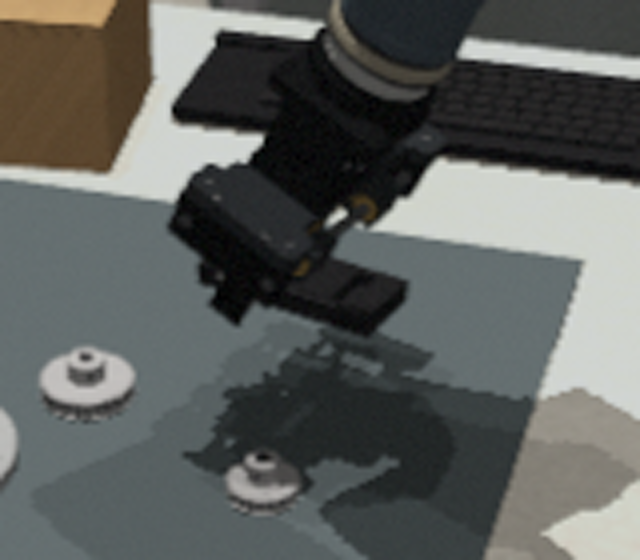

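```bash
python3 -c "
from m import *
o=robot.get_obs();print(o['q'],o['position'],np.hypot(*o['position'][:2]))"
```

```text
[-0.6165  0.6075  2.0206  1.0334  0.2438  0.2319] [ 0.5345 -0.1699  0.1002] 0.5608855774996812
```

```bash
python3 -c "
from m import *
go([.725,-.285,.11],-15.8,20)"
```

```text
move [19.88  6.52  7.64] [-4.1 -4.7  0.4] | t 4.38 pos [ 0.5345 -0.1699  0.1002] F [ 0.1364 -0.4699 -1.1327] w 0.04304677884339479
```

Emit:
apply_moves(
  series=[
    [3.5,1.2,1,-1,-1,0,0.4],
    [7,2.4,2.4,-2,-2,0,0.4],
    [10.5,3.6,3.8,-3,-3,0,0.4],
    [14,4.7,5.2,-4,-4.5,0,0.4],
    [17.5,5.8,6.6,-4,-4.5,0,0.4],
  ],
)

```text
time: 4.8
position: [0.6394, -0.2309, 0.1053]
tool_rot: [0.976, -0.132, 0.17, 0.024]
ft_force: [-0.5, 0.3, -1.1]
grip_width: 0.0429
```

Emit:
apply_moves(
  series=[
    [0,0,0,0,0,0,0.4],
    [0,0,0,0,0,0,0.4],
    [0,0,0,0,0,0,0.4],
  ],
)

```text
time: 5.05
position: [0.6414, -0.2318, 0.1058]
tool_rot: [0.976, -0.132, 0.173, 0.023]
ft_force: [-0.5, 0.1, -0.9]
grip_width: 0.043
```

```bash
python3 -c "
from m import *
go([.725,-.285,.10],-15.8,45);yaw();print(robot.get_obs()['q'])"
```

```text
move [8.69 2.91 3.8 ] [-0.2 24.9  0.3] | t 5.05 pos [ 0.6414 -0.2318  0.1058] F [-0.481   0.0995 -0.8999] w 0.043005215686722
tool x [ 0.9053 -0.2495  0.3439] z [ 0.3316 -0.0911 -0.939 ]
[-0.5513  0.6849  1.6573  0.2136  0.4706  1.1138]
```

Emit:
apply_moves(
  series=[
    [2.5,0.8,1,0,4,0,0.4],
    [5,1.6,2,0,8,0,0.4],
    [7.5,2.4,3,0,13,0,0.4],
    [8.7,2.9,3.8,0,19,0,0.4],
    [8.7,2.9,3.8,0,25,0,0.4],
  ],
)

```text
time: 5.47
position: [0.7193, -0.2717, 0.1018]
tool_rot: [0.942, -0.122, 0.31, 0.028]
ft_force: [0.5, 1.3, 0.4]
grip_width: 0.0434
```

Emit:
apply_moves(
  series=[
    [0,0,0,0,0,0,0.4],
    [0,0,0,0,0,0,0.4],
  ],
)

```text
time: 5.63
position: [0.7185, -0.2709, 0.1015]
tool_rot: [0.943, -0.122, 0.308, 0.027]
ft_force: [-0.2, 1.1, -0.6]
grip_width: 0.0432
```

```bash
python3 -c "
from m import *
go([.725,-.285,.034],-15.8,45);yaw();print(robot.get_obs()['q'])"
```

```text
move [-3.16  1.37  6.01] [-2.   9.   0.2] | t 5.63 pos [ 0.7185 -0.2709  0.1015] F [-0.1664  1.0788 -0.6416] w 0.04324440090762427
tool x [ 0.7799 -0.2141  0.5881] z [ 0.5747 -0.1271 -0.8084]
[-0.5861  0.7668  1.6257  0.9602  0.2617  0.3652]
```

Emit:
apply_moves(
  series=[
    [-0.9,0,1.3,0,-1,0,0.4],
    [-1.8,0,2.6,0,-2,0,0.4],
    [-2.7,0,3.8,0,-2,0,0.4],
    [-3.7,0,5.2,0,-2,0,0.4],
    [-3.7,0,5.2,0,-2,0,0.4],
  ],
)

```text
time: 6.05
position: [0.7194, -0.2687, 0.0335]
tool_rot: [0.949, -0.123, 0.29, 0.024]
ft_force: [0.3, 1.3, -1.0]
grip_width: 0.0434
```

Emit:
apply_moves(
  series=[
    [0,0,0,0,0,0,0.4],
    [0,0,0,0,0,0,0.4],
  ],
)

```text
time: 6.22
position: [0.7217, -0.2704, 0.0386]
tool_rot: [0.948, -0.122, 0.293, 0.026]
ft_force: [0.2, 0.7, -0.1]
grip_width: 0.0435
```

```bash
python3 -c "
from m import *
go([.7185,-.271,.031],-15.8,36);yaw();print(robot.get_obs()['q'])"
```

```text
move [-0.67  0.15  0.46] [-1.9  1.8  0.5] | t 6.22 pos [ 0.7217 -0.2704  0.0386] F [ 0.151   0.6513 -0.0929] w 0.04345278156161656
tool x [ 0.798  -0.2164  0.5624] z [ 0.5498 -0.1208 -0.8265]
[-0.5784  0.8689  1.6065  1.1184  0.2236  0.1991]
```

Emit:
apply_moves(
  series=[
    [-0.15,0,0.2,0,0,0,0.4],
    [-0.25,0,0.35,0,0,0,0.4],
    [-0.35,0,0.5,0,0,0,0.4],
    [-0.4,0,0.6,0,0,0,0.4],
    [-0.4,0,0.6,0,0,0,0.4],
  ],
)

```text
time: 6.63
position: [0.7217, -0.2704, 0.0317]
tool_rot: [0.948, -0.122, 0.294, 0.026]
ft_force: [-0.0, 0.2, -0.5]
grip_width: 0.043
```

```bash
python3 -c "
from m import *
go([.7185,-.271,.031],-15.8,36);yaw()
b=snap('side','s4.png')
cv2.imwrite('pics/c5.png',cv2.resize(b[80:230,220:400],None,fx=4,fy=4,interpolation=cv2.INTER_CUBIC)[:,:,::-1])"
```

```text
move [-0.28  0.14 -0.11] [-1.9  1.7  0.5] | t 6.63 pos [ 0.7217 -0.2704  0.0317] F [-0.0122  0.1831 -0.5069] w 0.04299923450003592
tool x [ 0.7976 -0.2167  0.563 ] z [ 0.5503 -0.121  -0.8262]
```

View pics/c5.png

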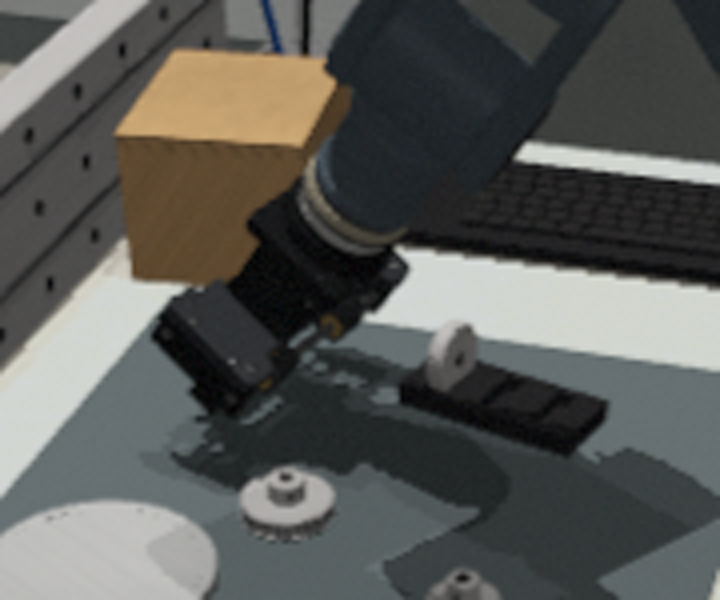

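The pulley is out of the rack; the blank still stands there. The tool is tilted 34° above clear mat, with no contact force yet, so I'll lower in small steps.

Emit:
apply_moves(
  series=[
    [-0.06,0,0.08,0,0,0,0.4],
    [-0.12,0,0.16,0,0,0,0.4],
    [-0.12,0,0.16,0,0,0,0.4],
  ],
)

```text
time: 6.93
position: [0.7216, -0.2704, 0.0296]
tool_rot: [0.948, -0.122, 0.294, 0.026]
ft_force: [0.6, -0.5, -1.5]
grip_width: 0.043
```

Emit:
apply_moves(
  series=[
    [-0.06,0,0.08,0,0,0,0.4],
    [-0.12,0,0.16,0,0,0,0.4],
    [-0.12,0,0.16,0,0,0,0.4],
  ],
)

```text
time: 7.18
position: [0.722, -0.2705, 0.0293]
tool_rot: [0.947, -0.122, 0.295, 0.026]
ft_force: [-3.0, 0.6, 6.2]
grip_width: 0.043
```

Emit:
apply_moves(
  series=[
    [0,0,0,0,0,0,0.6],
    [0,0,0,0,0,0,0.9],
    [0,0,0,0,0,0,1],
    [0,0,0,0,0,0,1],
    [0,0,0,0,0,0,1],
  ],
)

```text
time: 7.6
position: [0.7214, -0.2702, 0.0273]
tool_rot: [0.948, -0.122, 0.293, 0.026]
ft_force: [-0.2, 0.7, 0.3]
grip_width: 0.0688
```

Emit:
apply_moves(
  series=[
    [0,0,0,0,0,0,1],
    [0,0,-2,0,0,0,1],
    [0,0,-5,0,0,0,1],
    [0,0,-8,0,0,0,1],
    [0,0,-12,0,0,0,1],
  ],
)

```text
time: 8.02
position: [0.6547, -0.2553, 0.1258]
tool_rot: [0.948, -0.122, 0.293, 0.025]
ft_force: [0.6, 0.5, 0.4]
grip_width: 0.0864
```

```bash
python3 -c "
from m import *
b=snap('side','s5.png');a=snap('top','t5.png')
A=cv2.resize(a[60:260,380:560],None,fx=2.5,fy=2.5,interpolation=cv2.INTER_CUBIC)
B=cv2.resize(b[100:240,220:360],None,fx=2.5,fy=2.5,interpolation=cv2.INTER_CUBIC)
o=np.zeros((500,800,3),np.uint8);o[:,:450]=A;o[:350,450:]=B
cv2.imwrite('pics/c6.png',o[:,:,::-1])
go([.71,-.2665,.15],-15.8)"
```

```text
move [ 5.69 -0.37  1.65] [ -1.6 -34.5   1.1] | t 8.12 pos [ 0.6547 -0.2558  0.1313] F [ 0.7486 -0.4498 -0.2399] w 0.08690637895443899
```

View pics/c6.png

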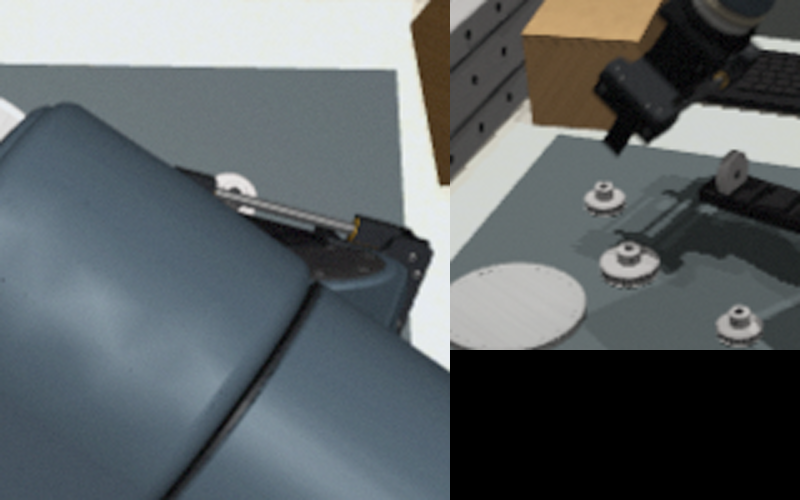

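Side crop (604,186) shows the rack pulley lying flat, hub up and released; the big pulley (628,260), mat pulley (738,323) and blank are undisturbed. Next I'll swing to the tin to slide the pulley at 150°.

Run:
```python
from m import *
print('rackpulley side',ray('side',220+(604-450)/2.5,100+186/2.5,.028)); 
go([.62,-.15,.17],-20)
```

```text
rackpulley side [ 0.71   -0.2651  0.028 ]
move [-2.85 -9.48 -6.41] [ -2.9 -34.4   5.2] | t 8.12 pos [ 0.6547 -0.2558  0.1313] F [ 0.7486 -0.4498 -0.2399] w 0.08690637895443899
```

Emit:
apply_moves(
  series=[
    [-0.6,-1.9,-1.3,0,-6,1,1],
    [-1.2,-3.8,-2.6,-1,-13,2,1],
    [-1.8,-5.7,-3.9,-1.5,-20,3,1],
    [-2.4,-7.6,-5.2,-2,-27,4,1],
    [-2.8,-9.5,-6.4,-2.9,-34,5.2,0.6],
  ],
)

```text
time: 8.53
position: [0.6288, -0.1648, 0.157]
tool_rot: [0.977, -0.141, 0.162, -0.006]
ft_force: [1.1, 0.4, -0.6]
grip_width: 0.0848
```

Emit:
apply_moves(
  series=[
    [0,0,0,0,0,0,0.37],
    [0,0,0,0,0,0,0.37],
  ],
)

```text
time: 8.7
position: [0.6314, -0.1636, 0.1588]
tool_rot: [0.976, -0.138, 0.166, -0.006]
ft_force: [-0.2, 1.0, -0.3]
grip_width: 0.0743
```

```bash
python3 -c "
from m import *
yaw();go([.4975,.1475,.12],-30)"
```

```text
tool x [ 0.9066 -0.2709  0.3235] z [ 0.3267 -0.0344 -0.9445]
move [-21.82 -26.13  -1.78] [ -5.6 -18.4  13.8] | t 8.7 pos [ 0.6314 -0.1636  0.1588] F [-0.181   1.0435 -0.3405] w 0.07428368941014794
```

Emit:
apply_moves(
  series=[
    [-2.2,-2.6,-1,-1,-5,2,0.37],
    [-4.6,-5.4,-2,-3,-11,4,0.37],
    [-7,-8.2,-2,-4,-18,7,0.37],
    [-9,-11,-1.5,-5.6,-18.4,10,0.37],
    [-11,-13.5,-1,-5.6,-18.4,13.8,0.37],
  ],
)

```text
time: 9.12
position: [0.5655, -0.0032, 0.1391]
tool_rot: [0.965, -0.262, -0.0, -0.001]
ft_force: [0.3, 0.0, -0.5]
grip_width: 0.0416
```

```bash
python3 -c "
from m import *
yaw();go([.4975,.1475,.12],-30)"
```

```text
tool x [ 0.8632 -0.5048 -0.0016] z [-0.0002  0.0028 -1.    ]
move [-13.48  -9.57   1.95] [-0.1  0.1 -0.3] | t 9.12 pos [ 0.5655 -0.0032  0.1391] F [ 0.2885  0.0128 -0.4934] w 0.04156554583644142
```

Emit:
apply_moves(
  series=[
    [-3.4,-2.4,0.5,0,0,0,0.37],
    [-6.8,-4.8,1,0,0,0,0.37],
    [-10.2,-7.2,1.5,0,0,0,0.37],
    [-13.4,-9.5,1.9,0,0,0,0.37],
    [-13.4,-9.5,1.9,0,0,0,0.37],
  ],
)

```text
time: 9.53
position: [0.4897, 0.15, 0.1193]
tool_rot: [0.966, -0.257, -0.006, -0.001]
ft_force: [-0.4, -1.2, -0.4]
grip_width: 0.0323
```

Emit:
apply_moves(
  series=[
    [0,0,0,0,0,0,0.37],
    [0,0,0,0,0,0,0.37],
    [0,0,0,0,0,0,0.37],
  ],
)

```text
time: 9.78
position: [0.4968, 0.144, 0.1213]
tool_rot: [0.965, -0.261, -0.001, -0.001]
ft_force: [-0.1, 0.1, -0.1]
grip_width: 0.0323
```

```bash
python3 -c "
from m import *
yaw();go([.4975,.1475,.0455],-30)
a=snap('top','t6.png'); b=snap('side','s6.png')
print(ray('side',220+(604-450)/2.5,100+186/2.5,.028))
for r in bores(a,430,70,520,170): print(r,ray('top',r[0],r[1],.028))
for n,im,x0,y0,x1,y1 in (('side',b,320,215,350,240),('side',b,265,270,320,300),('side',b,270,160,295,185)):
  for r in bores(im,x0,y0,x1,y1,80): print(n,r,ray(n,r[0],r[1],.028),ray(n,r[0],r[1],.038))
A=cv2.resize(a[170:290,210:330],None,fx=3.3,fy=3.3,interpolation=cv2.INTER_CUBIC)
B=cv2.resize(b[220:320,235:355],None,fx=3.3,fy=3.3,interpolation=cv2.INTER_CUBIC)
o=np.zeros((396,792,3),np.uint8);o[:,:396]=A;o[:330,396:]=B
cv2.imwrite('pics/c7.png',o[:,:,::-1])"
```

```text
tool x [ 0.8636 -0.5041 -0.0025] z [-0.0017  0.002  -1.    ]
move [-0.1  -0.34  7.58] [-0.   0.1 -0.3] | t 9.78 pos [0.4968 0.144  0.1213] F [-0.1196  0.0544 -0.0526] w 0.03232467484847884
[ 0.71   -0.2651  0.028 ]
(473.41931143281363, 136.76965788171242, 10.5234375) [ 0.713  -0.2687  0.028 ]
side (288.8703029284327, 294.49474264156584, 17.4296875) [0.528  0.1687 0.028 ] [0.5238 0.1784 0.038 ]
side (292.5847149801749, 281.9452399380805, 47.9453125) [0.5336 0.1319 0.028 ] [0.5293 0.1421 0.038 ]
side (266.6167896599344, 271.1975336613154, 15.0859375) [0.5973 0.1159 0.028 ] [0.5921 0.1263 0.038 ]
```

View pics/c7.png

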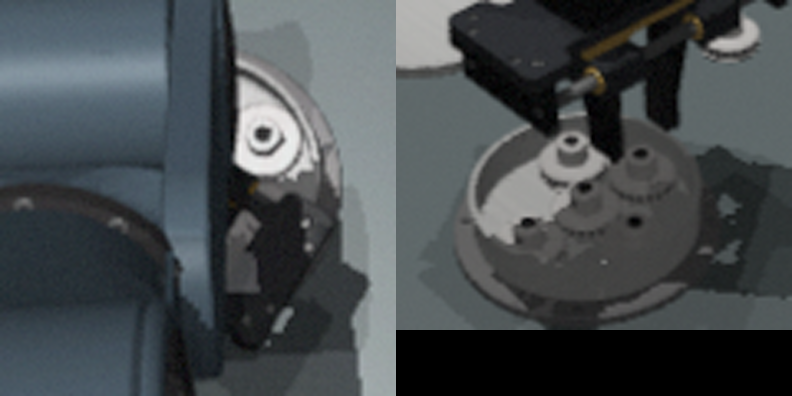

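Run:
```python
from m import *
for n,(u,v),t in (('A150',(528,221),(.4966,.1474)),('60',(571,140),(.5586,.1659)),('-57',(640,152),(.5603,.0868)),('mid',(584,187),(.5367,.1265)),('-118',(634,221),(.5137,.0862))):
    s=ray('side',235+(u-396)/3.3,220+v/3.3,.038); print(n,s,'side-top mm',(s[:2]-t)*1e3)
b=cv2.cvtColor(cv2.imread('pics/side0.png'),cv2.COLOR_BGR2RGB)
for r in bores(b,265,255,325,300,110)+bores(b,325,218,348,238,110): print(r,ray('side',r[0],r[1],.038),ray('side',r[0],r[1],.028))
```

```text
A150 [0.5579 0.1659 0.038 ] side-top mm [61.2555 18.523 ]
60 [0.5595 0.0875 0.038 ] side-top mm [  0.8511 -78.378 ]
-57 [0.5134 0.0863 0.038 ] side-top mm [-46.8614  -0.4548]
mid [0.536  0.1275 0.038 ] side-top mm [-0.6926  1.0006]
-118 [0.4965 0.1479 0.038 ] side-top mm [-17.1849  61.7324]
(274.48853071948264, 286.8097379412557, 9.6640625) [0.559  0.1658 0.038 ] [0.5637 0.1559 0.028 ]
(306.88963064199606, 286.75548430053266, 9.2890625) [0.4972 0.1475 0.038 ] [0.501  0.1373 0.028 ]
(291.72316066066065, 276.3412162162162, 8.671875) [0.5368 0.1267 0.038 ] [0.5412 0.1163 0.028 ]
(308.65425662414134, 266.00877085377823, 7.9609375) [0.5141 0.0864 0.038 ] [0.5181 0.0754 0.028 ]
(287.6454553091398, 262.18817204301075, 7.75) [0.5605 0.087  0.038 ] [0.5652 0.076  0.028 ]
```

Both views agree within 1 mm: the pulley to slide is at (0.497, 0.1475). In the crop it is at (634,221), between the open fingers. Going down onto its hub.

Emit:
apply_moves(
  series=[
    [-0.1,-0.35,2,0,0,0,0.37],
    [-0.1,-0.35,4,0,0,0,0.37],
    [-0.1,-0.35,6,0,0,0,0.37],
    [-0.1,-0.35,6,0,0,0,0.37],
    [-0.1,-0.35,6,0,0,0,0.37],
  ],
  newtons=10,
)

```text
time: 10.3
position: [0.496, 0.1478, 0.061]
tool_rot: [0.965, -0.261, -0.003, -0.0]
ft_force: [-0.8, 0.4, 0.2]
grip_width: 0.0324
```

```bash
python3 -c "
from m import *
go([.497,.1475,.0455],-30)"
```

```text
move [ 0.11 -0.02  1.54] [ 0.1  0.3 -0.3] | t 10.3 pos [0.496  0.1478 0.061 ] F [-0.8246  0.3752  0.1589] w 0.0324377451957666
```

Emit:
apply_moves(
  series=[
    [0.1,0,0.8,0,0,0,0.37],
    [0.1,0,1.5,0,0,0,0.37],
    [0.1,0,1.5,0,0,0,0.3],
    [0.1,0,1.5,0,0,0,0.2],
    [0.1,0,1.5,0,0,0,0.15],
  ],
)

```text
time: 10.72
position: [0.4971, 0.1484, 0.0469]
tool_rot: [0.966, -0.26, -0.001, -0.0]
ft_force: [0.1, -0.6, 0.9]
grip_width: 0.0201
```

Emit:
apply_moves(
  series=[
    [0,0,0,0,0,0,0.15],
    [0,0,0,0,0,0,0.15],
    [0,0,0,0,0,0,0.15],
  ],
)

```text
time: 10.97
position: [0.4971, 0.1484, 0.0469]
tool_rot: [0.966, -0.26, -0.001, -0.0]
ft_force: [0.6, 0.5, 1.1]
grip_width: 0.0195
```

```bash
python3 -c "
from m import *
T=np.array([.5355,.1256])
yaw()
for th in (160,170,181): 
  r=.0452; go([T[0]+r*np.cos(np.radians(th)),T[1]+r*np.sin(np.radians(th)),.0455],th-180)"
```

```text
tool x [ 0.8646 -0.5025 -0.0028] z [-0.0023  0.0016 -1.    ]
move [0.02 0.84 0.14] [ -0.    0.2 -10.2] | t 10.97 pos [0.4971 0.1484 0.0469] F [0.6468 0.5118 1.1499] w 0.01948626629008977
move [0.23 1.6  0.14] [ -0.    0.2 -20.2] | t 10.97 pos [0.4971 0.1484 0.0469] F [0.6468 0.5118 1.1499] w 0.01948626629008977
move [0.6  2.38 0.14] [ -0.1   0.2 -31.2] | t 10.97 pos [0.4971 0.1484 0.0469] F [0.6468 0.5118 1.1499] w 0.01948626629008977
```

Emit:
apply_moves(
  series=[
    [0,0.42,0,0,0,-5,0.15],
    [0.02,0.84,0,0,0,-10,0.15],
    [0.11,1.22,0,0,0,-15,0.15],
    [0.23,1.6,0,0,0,-20,0.15],
    [0.23,1.6,0,0,0,-20,0.15],
  ],
)

```text
time: 11.38
position: [0.4913, 0.133, 0.0469]
tool_rot: [0.996, -0.088, -0.001, -0.001]
ft_force: [0.4, -1.5, 0.6]
grip_width: 0.019
```

```bash
python3 -c "
from m import *
T=np.array([.5355,.1256])
for th in (181,): 
  r=.0452; go([T[0]+r*np.cos(np.radians(th)),T[1]+r*np.sin(np.radians(th)),.047],th-180)"
```

```text
move [ 0.05  0.82 -0.01] [ -0.1   0.1 -11.1] | t 11.38 pos [0.4913 0.133  0.0469] F [ 0.3739 -1.4704  0.5816] w 0.01899435085544843
```

Sliding freely. Finishing the arc to 181°, then opening and lifting.

Emit:
apply_moves(
  series=[
    [0,0.4,0,0,0,-5,0.15],
    [0.05,0.83,0,0,0,-11,0.15],
    [0.05,0.83,0,0,0,-11,0.15],
    [0.05,0.83,0,0,0,-11,0.15],
  ],
)

```text
time: 11.72
position: [0.4906, 0.1249, 0.0469]
tool_rot: [1.0, 0.005, -0.001, -0.001]
ft_force: [1.3, -1.3, 1.9]
grip_width: 0.0195
```

Emit:
apply_moves(
  series=[
    [0,0,0,0,0,0,0.3],
    [0,0,0,0,0,0,0.36],
    [0,0,0,0,0,0,0.36],
    [0,0,-2.5,0,0,0,0.36],
    [0,0,-6,0,0,0,0.36],
  ],
)

```text
time: 12.13
position: [0.4872, 0.125, 0.1044]
tool_rot: [1.0, 0.007, -0.006, -0.001]
ft_force: [1.2, -0.8, -1.1]
grip_width: 0.0308
```

```bash
python3 -c "
from m import *
b=snap('side','s7.png');snap('top','t7.png')
for r in bores(b,265,255,325,300,60): print(r,ray('side',r[0],r[1],.038))
for r in bores(b,325,218,348,238,60): print('mat',r,ray('side',r[0],r[1],.028))
yaw();go([.507,-.0864,.10],0)"
```

```text
(322.9202960030166, 297.40021681749624, 13.8125) [0.4575 0.1674 0.038 ]
(313.4991020896822, 280.12422906689886, 17.9453125) [0.4907 0.1251 0.038 ]
tool x [0.9999 0.0138 0.0048] z [ 0.0048  0.0019 -1.    ]
move [ 1.14 21.2   0.96] [-0.1 -0.3  0.8] | t 12.23 pos [0.4926 0.1254 0.11  ] F [0.8486 0.5578 0.0118] w 0.03106946967032256
```

Emit:
apply_moves(
  series=[
    [0.3,4,0.2,0,0,0,0.4],
    [0.6,8,0.4,0,0,0,0.4],
    [0.9,12,0.6,0,0,0,0.4],
    [1.1,16,0.9,0,0,0,0.4],
    [1.1,20,0.9,0,0,0.8,0.4],
  ],
)

```text
time: 12.65
position: [0.5034, -0.0761, 0.0962]
tool_rot: [1.0, 0.0, -0.002, -0.001]
ft_force: [0.6, -0.1, -0.3]
grip_width: 0.0346
```

Emit:
apply_moves(
  series=[
    [0,1.2,0,0,0,0,0.4],
    [0,1.2,2,0,0,0,0.4],
    [0,1.2,4,0,0,0,0.4],
    [0,1.2,4,0,0,0,0.4],
    [0,1.2,4,0,0,0,0.4],
  ],
)

```text
time: 13.07
position: [0.5024, -0.0858, 0.0561]
tool_rot: [1.0, 0.0, -0.003, -0.002]
ft_force: [0.1, 1.3, -0.1]
grip_width: 0.0351
```

```bash
python3 -c "
from m import *
yaw();go([.5068,-.0864,.0358],0)"
```

```text
tool x [ 1.      0.0002 -0.0068] z [-0.0068  0.0033 -1.    ]
move [0.46 0.07 2.03] [-0.2  0.4  0. ] | t 13.07 pos [ 0.5024 -0.0858  0.0561] F [ 0.0658  1.2863 -0.1372] w 0.0350545481020102
```

Emit:
apply_moves(
  series=[
    [0.4,0.05,0.7,0,0.4,0,0.4],
    [0.4,0.05,1.4,0,0.4,0,0.4],
    [0.4,0.05,1.9,0,0.4,0,0.4],
    [0.4,0.05,1.9,0,0.4,0,0.4],
    [0.4,0.05,1.9,0,0.4,0,0.3],
  ],
)

```text
time: 13.48
position: [0.5076, -0.0869, 0.038]
tool_rot: [1.0, 0.0, 0.002, -0.001]
ft_force: [0.5, 0.5, -0.1]
grip_width: 0.0325
```

Emit:
apply_moves(
  series=[
    [0,0,0,0,0,0,0.2],
    [0,0,0,0,0,0,0.15],
    [0,0,0,0,0,0,0.15],
    [0,0,0,0,0,0,0.15],
    [0,0,0,0,0,0,0.15],
  ],
  newtons=15,
)

```text
time: 13.9
position: [0.5079, -0.0872, 0.0385]
tool_rot: [1.0, 0.0, 0.002, -0.001]
ft_force: [0.3, 0.1, 0.9]
grip_width: 0.0191
```

```bash
python3 -c "
from m import *
yaw();go([.5068,-.0864,.0358],0)"
```

```text
tool x [1.     0.0003 0.0046] z [ 0.0046  0.0014 -1.    ]
move [-0.11 -0.08  0.26] [-0.1 -0.3  0. ] | t 13.9 pos [ 0.5079 -0.0872  0.0385] F [0.2864 0.0875 0.8617] w 0.019098637335270403
```

Gripped by the hub. Lifting and carrying it over the open place at 0°.

Emit:
apply_moves(
  series=[
    [0,0,-1.5,0,0,0,0.15],
    [0,0,-4.5,0,0,0,0.15],
    [0,0,-7.5,0,0,0,0.15],
    [1.5,-4,-7.5,0,0,0,0.15],
    [3,-8,-7.5,0,0,0,0.15],
  ],
)

```text
time: 14.32
position: [0.5384, -0.0109, 0.1156]
tool_rot: [1.0, -0.003, 0.004, -0.0]
ft_force: [-0.4, -0.9, 0.2]
grip_width: 0.0191
```

Emit:
apply_moves(
  series=[
    [1,-3.5,0,0,0,0,0.15],
    [2,-7,0,0,0,0,0.15],
    [3,-10,0,0,0,0,0.15],
    [4.2,-13.3,0,0,0,0,0.15],
    [4.2,-13.3,0,0,0,0,0.15],
  ],
)

```text
time: 14.73
position: [0.5807, 0.1292, 0.1141]
tool_rot: [1.0, 0.003, 0.004, -0.002]
ft_force: [-0.2, -0.2, -1.7]
grip_width: 0.019
```

Emit:
apply_moves(
  series=[
    [0,0,0,0,0,0,0.15],
    [0,0,0,0,0,0,0.15],
    [0,0,0,0,0,0,0.15],
  ],
)

```text
time: 14.98
position: [0.5779, 0.1227, 0.1135]
tool_rot: [1.0, -0.0, 0.001, -0.001]
ft_force: [-0.4, 0.9, -0.9]
grip_width: 0.0191
```

```bash
python3 -c "
from m import *
yaw();go([.5812,.1264,.065],0)
b=snap('side','s8.png');snap('top','t8.png')
for r in bores(b,255,200,325,300,70): print(r,ray('side',r[0],r[1],.038))"
```

```text
tool x [ 1.     -0.0006  0.0026] z [ 0.0026  0.0012 -1.    ]
move [ 0.32 -0.36  4.85] [-0.1 -0.2 -0. ] | t 14.98 pos [0.5779 0.1227 0.1135] F [-0.3917  0.9406 -0.9234] w 0.01910364110370258
(260.04583333333335, 286.4604578392622, 9.8828125) [0.587  0.1729 0.038 ]
(313.48360906862746, 280.1294642857143, 14.875) [0.4907 0.1252 0.038 ]
(305.8486822732627, 279.8057641342756, 8.84375) [0.5058 0.1286 0.038 ]
(291.7958806186026, 276.4001863595906, 23.40625) [0.5366 0.1268 0.038 ]
(273.19927685950415, 272.03822314049586, 9.453125) [0.5781 0.1249 0.038 ]
(313.37163978494624, 269.4421432062561, 5.328125) [0.5012 0.094  0.038 ]
(292.4501418988648, 267.0084494324045, 5.046875) [0.5454 0.0988 0.038 ]
(309.4423680502178, 266.1844574686139, 10.1640625) [0.5123 0.0864 0.038 ]
(287.6326111469072, 262.11750966494844, 24.25) [0.5606 0.0868 0.038 ]
```

Emit:
apply_moves(
  series=[
    [0.32,-0.36,0.8,0,0,0,0.15],
    [0.32,-0.36,2,0,0,0,0.15],
    [0.32,-0.36,3.2,0,0,0,0.15],
    [0.32,-0.36,3.2,0,0,0,0.15],
    [0.32,-0.36,3.2,0,0,0,0.15],
  ],
)

```text
time: 15.5
position: [0.5806, 0.1272, 0.08]
tool_rot: [1.0, 0.0, 0.0, -0.001]
ft_force: [0.1, 0.5, -0.6]
grip_width: 0.019
```

```bash
python3 -c "
from m import *
yaw();go([.5812,.1264,.0485],0)"
```

```text
tool x [1.     0.0002 0.0002] z [ 0.0002  0.0014 -1.    ]
move [0.06 0.08 3.15] [-0.1 -0.   0. ] | t 15.5 pos [0.5806 0.1272 0.08  ] F [ 0.1083  0.5416 -0.6083] w 0.019044042440185354
```

Emit:
apply_moves(
  series=[
    [0.06,0.08,0.5,0,0,0,0.15],
    [0.06,0.08,1,0,0,0,0.15],
    [0.06,0.08,1.5,0,0,0,0.15],
    [0.06,0.08,1.8,0,0,0,0.15],
    [0.06,0.08,1.8,0,0,0,0.15],
  ],
)

```text
time: 15.92
position: [0.5821, 0.1266, 0.063]
tool_rot: [1.0, 0.0, 0.001, -0.001]
ft_force: [0.7, -0.9, -1.0]
grip_width: 0.0192
```

```bash
python3 -c "
from m import *
go([.5812,.1264,.0485],0)"
```

```text
move [-0.09  0.03  1.45] [-0.1 -0.2  0. ] | t 15.92 pos [0.5821 0.1266 0.063 ] F [ 0.6859 -0.9448 -1.036 ] w 0.019184162188549556
```

Emit:
apply_moves(
  series=[
    [-0.06,0.02,0.2,0,0,0,0.15],
    [-0.06,0.02,0.4,0,0,0,0.15],
    [-0.06,0.02,0.5,0,0,0,0.15],
    [-0.06,0.02,0.6,0,0,0,0.15],
  ],
)

```text
time: 16.25
position: [0.5821, 0.1264, 0.0578]
tool_rot: [1.0, 0.0, 0.002, -0.001]
ft_force: [0.2, -0.1, -1.0]
grip_width: 0.0198
```

Emit:
apply_moves(
  series=[
    [0,0,0.15,0,0,0,0.15],
    [0,0,0.3,0,0,0,0.15],
    [0,0,0.3,0,0,0,0.15],
  ],
)

```text
time: 16.5
position: [0.5819, 0.1264, 0.0545]
tool_rot: [1.0, 0.0, 0.002, -0.001]
ft_force: [-0.3, -0.7, -0.8]
grip_width: 0.0193
```

It is entering between its neighbours with no force. Continuing the last 6 mm.

Emit:
apply_moves(
  series=[
    [0,0,0.15,0,0,0,0.15],
    [0,0,0.3,0,0,0,0.15],
    [0,0,0.4,0,0,0,0.15],
    [0,0,0.45,0,0,0,0.15],
    [0,0,0.45,0,0,0,0.15],
  ],
)

```text
time: 16.92
position: [0.582, 0.1264, 0.0501]
tool_rot: [1.0, 0.0, 0.002, -0.001]
ft_force: [-0.2, -0.0, -0.6]
grip_width: 0.0193
```

Emit:
apply_moves(
  series=[
    [0,0,0.08,0,0,0,0.15],
    [0,0,0.12,0,0,0,0.15],
    [0,0,0.12,0,0,0,0.15],
  ],
)

```text
time: 17.17
position: [0.582, 0.1264, 0.049]
tool_rot: [1.0, 0.0, 0.002, -0.001]
ft_force: [0.1, -0.2, -0.1]
grip_width: 0.019
```

Emit:
apply_moves(
  series=[
    [0,0,0.05,0,0,0,0.15],
    [0,0,0.1,0,0,0,0.15],
    [0,0,0.1,0,0,0,0.15],
  ],
)

```text
time: 17.42
position: [0.5822, 0.1265, 0.0485]
tool_rot: [1.0, 0.0, 0.002, -0.001]
ft_force: [-1.4, 0.5, 2.1]
grip_width: 0.0194
```

```bash
python3 -c "
from m import *
go([.5812,.1264,.0485],0)"
```

```text
move [-0.1   0.01 -0.  ] [-0.1 -0.2  0. ] | t 17.42 pos [0.5822 0.1265 0.0485] F [-1.4187  0.4556  2.1105] w 0.019360677385334008
```

Seated on the floor at z = 0.0485 with a 2 N touch. Opening, lifting, then moving to the rack pulley on the mat.

Emit:
apply_moves(
  series=[
    [0,0,0,0,0,0,0.25],
    [0,0,0,0,0,0,0.33],
    [0,0,0,0,0,0,0.33],
    [0,0,-2,0,0,0,0.33],
    [0,0,-5,0,0,0,0.33],
  ],
)

```text
time: 17.83
position: [0.5794, 0.1262, 0.0956]
tool_rot: [1.0, 0.0, -0.002, -0.001]
ft_force: [1.1, -0.3, -0.1]
grip_width: 0.028
```

Emit:
apply_moves(
  series=[
    [0.5,3,-2,0,0,-6,0.4],
    [1,6,-3,0,0,-12,0.4],
    [1.5,10,-3,0,0,-18,0.4],
    [2,14,-3,0,0,-25,0.4],
    [3,17,-3,0,0,-32,0.4],
  ],
)

```text
time: 18.25
position: [0.6111, -0.046, 0.1283]
tool_rot: [0.96, 0.278, 0.002, -0.0]
ft_force: [0.3, 0.8, -0.2]
grip_width: 0.0345
```

```bash
python3 -c "
from m import *
yaw();go([.7115,-.267,.10],120)"
```

```text
tool x [0.8449 0.5349 0.0035] z [ 0.0035  0.0011 -1.    ]
move [-3.35 24.04  2.84] [  0.2  -0.1 -87.7] | t 18.25 pos [ 0.6111 -0.046   0.1283] F [ 0.2969  0.8482 -0.2487] w 0.034494044300746964
```

Emit:
apply_moves(
  series=[
    [-0.5,4,0,0,0,-7,0.4],
    [-1,8,0,0,0,-14,0.4],
    [-1.5,12,0,0,0,-21,0.4],
    [-2.2,16,0,0,0,-28,0.4],
    [-2.8,20,0,0,0,-35,0.4],
  ],
)

```text
time: 18.67
position: [0.6943, -0.23, 0.1277]
tool_rot: [0.832, 0.554, 0.002, 0.0]
ft_force: [1.1, 0.3, 0.3]
grip_width: 0.0348
```

Emit:
apply_moves(
  series=[
    [0,0,0,0,0,-7,0.4],
    [0,0,0,0,0,-14,0.4],
    [0,0,0,0,0,-21,0.4],
    [0,0,0,0,0,-28,0.4],
    [0,0,0,0,0,-35,0.4],
  ],
)

```text
time: 19.08
position: [0.6938, -0.2283, 0.1274]
tool_rot: [0.627, 0.779, 0.002, 0.001]
ft_force: [-0.0, -0.5, 0.3]
grip_width: 0.0351
```

```bash
python3 -c "
from m import *
yaw();go([.7115,-.267,.06],120)
a=snap('top','t9.png')
for r in bores(a,235,190,305,262): print(r,ray('top',r[0],r[1],.038))"
```

```text
tool x [-0.2137  0.9769  0.0012] z [ 0.0033  0.0019 -1.    ]
move [-4.17  0.88  6.74] [  0.2  -0.  -17.7] | t 19.08 pos [ 0.6938 -0.2283  0.1274] F [-0.0318 -0.5438  0.2666] w 0.03505589594657214
(260.52288053949906, 258.8285765895954, 5.40625) [0.4673 0.1382 0.038 ]
(282.1426703163017, 251.0750912408759, 21.40625) [0.4823 0.0984 0.038 ]
(293.750029592803, 240.9341856060606, 11.0) [0.5016 0.0772 0.038 ]
(288.43153003446577, 233.49763047759723, 5.2890625) [0.5156 0.0873 0.038 ]
(292.3009479717813, 226.33604497354497, 7.3828125) [0.5294 0.0803 0.038 ]
(296.5280630311615, 213.2180712936733, 11.03125) [0.5546 0.0728 0.038 ]
(292.3121279761905, 214.4499503968254, 26.25) [0.5521 0.0807 0.038 ]
(246.94775132275132, 210.56478174603174, 9.84375) [0.5586 0.1659 0.038 ]
(298.49432319223985, 192.83052248677248, 5.90625) [0.594  0.0697 0.038 ]
```

Emit:
apply_moves(
  series=[
    [-2,0.4,1.5,0,0,-6,0.4],
    [-4.1,0.9,3,0,0,-12,0.4],
    [-4.1,0.9,5,0,0,-17.7,0.4],
    [-4.1,0.9,6.5,0,0,-17.7,0.4],
    [-4.1,0.9,6.5,0,0,-17.7,0.4],
  ],
)

```text
time: 19.55
position: [0.7086, -0.2646, 0.058]
tool_rot: [0.504, 0.864, 0.002, -0.003]
ft_force: [-1.4, 1.0, -1.5]
grip_width: 0.035
```

Emit:
apply_moves(
  series=[
    [0,0,0,0,0,0,0.4],
    [0,0,0,0,0,0,0.4],
  ],
)

```text
time: 19.72
position: [0.712, -0.2657, 0.0635]
tool_rot: [0.503, 0.864, 0.002, 0.002]
ft_force: [0.3, 0.3, 0.3]
grip_width: 0.0349
```

```bash
python3 -c "
from m import *
yaw();go([.7115,-.267,.038],120)
b=snap('side','s9.png')
for r in bores(b,255,255,325,300,60): print(r,ray('side',r[0],r[1],.038))
A=cv2.resize(b[120:200,240:360],None,fx=3.3,fy=3.3,interpolation=cv2.INTER_CUBIC)
B=cv2.resize(b[235:315,240:360],None,fx=3.3,fy=3.3,interpolation=cv2.INTER_CUBIC)
cv2.imwrite('pics/c8.png',np.hstack([A,B])[:,:,::-1])"
```

```text
tool x [-0.4944  0.8692 -0.0009] z [ 0.0044  0.0015 -1.    ]
move [-0.09 -0.12  2.55] [ 0.3  0.1 -0.4] | t 19.72 pos [ 0.712  -0.2657  0.0635] F [0.27   0.3148 0.3375] w 0.03493382947844075
```

View pics/c8.png

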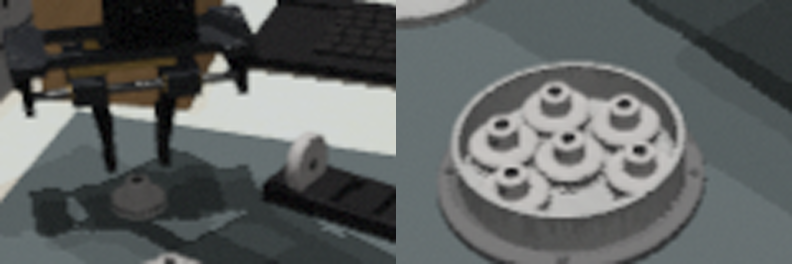

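Left: the fingers straddle the rack pulley, which lies flat at crop (138,195). Right: six pulleys lie flat in the tin (hubs at (554,91), (625,102), (502,125), (570,139), (640,150), (512,173)), and the front place is open. Going down to grip.

Emit:
apply_moves(
  series=[
    [-0.1,-0.1,0.8,0,0,0,0.4],
    [-0.1,-0.1,1.6,0,0,0,0.4],
    [-0.1,-0.1,2.5,0,0,0,0.4],
    [-0.1,-0.1,2.5,0,0,0,0.4],
    [-0.1,-0.1,2.5,0,0,0,0.3],
  ],
)

```text
time: 20.18
position: [0.7106, -0.267, 0.0366]
tool_rot: [0.502, 0.865, 0.002, 0.0]
ft_force: [0.7, 0.2, -0.5]
grip_width: 0.0326
```

Emit:
apply_moves(
  series=[
    [0,0,0,0,0,0,0.2],
    [0,0,0,0,0,0,0.15],
    [0,0,0,0,0,0,0.15],
    [0,0,0,0,0,0,0.15],
    [0,0,0,0,0,0,0.15],
  ],
  newtons=15,
)

```text
time: 20.6
position: [0.7117, -0.2676, 0.0383]
tool_rot: [0.502, 0.865, 0.002, 0.002]
ft_force: [-1.1, 0.1, -0.7]
grip_width: 0.0195
```

```bash
python3 -c "
from m import *
yaw();go([.62,-.12,.13],120)
b=cv2.cvtColor(cv2.imread('pics/s9.png'),cv2.COLOR_BGR2RGB)
for r in bores(b,262,255,325,292,100): print(r,ray('side',r[0],r[1],.038))"
```

```text
tool x [-0.4957  0.8685 -0.0012] z [ 0.0047  0.0013 -1.    ]
move [17.36 -0.6  -9.19] [ 0.3  0.1 -0.3] | t 20.6 pos [ 0.7117 -0.2676  0.0383] F [-1.1308  0.0682 -0.705 ] w 0.019486394129184462
(322.601535731767, 289.50364047968674, 15.9609375) [0.4648 0.1463 0.038 ]
(274.47546390875044, 286.7757277834525, 7.6484375) [0.5591 0.1657 0.038 ]
(313.31472469410454, 280.0113320355951, 7.0234375) [0.4911 0.1249 0.038 ]
(291.7341410559496, 276.3274231678487, 6.609375) [0.5368 0.1267 0.038 ]
(308.66909542314335, 265.9759822970639, 6.03125) [0.5141 0.0862 0.038 ]
```

```bash
python3 -c "
from m import *
b=cv2.cvtColor(cv2.imread('pics/s9.png'),cv2.COLOR_BGR2RGB)
g=cv2.cvtColor(b[165:190,268:296],cv2.COLOR_RGB2GRAY)
print(g[6:14,8:20])
for t in (55,65,75,85):
  for r in bores(b,275,168,290,180,t): print(t,r,ray('side',r[0],r[1],.028))
s=cv2.cvtColor(cv2.imread('pics/s5.png'),cv2.COLOR_BGR2RGB)
for r in bores(s,274,166,290,182,110): print('s5',r,ray('side',r[0],r[1],.028))
s=cv2.cvtColor(cv2.imread('pics/side0.png'),cv2.COLOR_BGR2RGB)
for r in bores(s,328,220,344,236,130): print('mat in side0',r,ray('side',r[0],r[1],.028))
"
```

```text
[[95 91 87 74 47 47 49 47 55 62 60 59]
 [86 73 49 55 52 46 50 53 52 46 48 49]
 [48 48 58 67 60 49 55 63 64 50 48 49]
 [47 51 67 65 33 26 33 61 72 57 49 48]
 [50 57 70 72 61 55 66 76 75 67 55 53]
 [59 70 73 78 80 79 80 76 72 72 75 70]
 [76 75 74 76 77 77 77 76 74 72 75 74]
 [76 73 74 77 76 77 77 75 73 72 73 75]]
55 (288.3965154615734, 168.82654047294224, 5.7265625) [ 0.7028 -0.2983  0.028 ]
mat in side0 (335.17860858872496, 223.99519958380628, 6.8828125) [ 0.5068 -0.0857  0.028 ]
```

Emit:
apply_moves(
  series=[
    [0,0,-1.5,0,0,0,0.15],
    [0,0,-4.5,0,0,0,0.15],
    [0,0,-8,0,0,0,0.15],
    [4,0,-9,0,0,0,0.15],
    [8,0,-9,0,0,0,0.15],
  ],
)

```text
time: 21.02
position: [0.6752, -0.2014, 0.1344]
tool_rot: [0.503, 0.864, 0.002, 0.008]
ft_force: [-0.8, 0.2, -0.7]
grip_width: 0.0188
```

```bash
python3 -c "
from m import *
go([.515,.1615,.115],120)"
```

```text
move [39.49  3.93  1.51] [ 0.7  0.7 -0.5] | t 21.02 pos [ 0.6752 -0.2014  0.1344] F [-0.802   0.1501 -0.6762] w 0.018776999615499886
```

Emit:
apply_moves(
  series=[
    [4,0.4,0,0,0,0,0.15],
    [8,0.8,0,0,0,0,0.15],
    [12,1.2,0,0,0,0,0.15],
    [16,1.6,0,0,0,0,0.15],
    [20,2,0,0,0,0,0.15],
  ],
)

```text
time: 21.43
position: [0.589, -0.0132, 0.1294]
tool_rot: [0.502, 0.865, 0.002, 0.002]
ft_force: [0.1, 0.7, -0.8]
grip_width: 0.0193
```

Emit:
apply_moves(
  series=[
    [4,0.4,0.5,0,0,0,0.15],
    [8,0.8,1,0,0,0,0.15],
    [12,1.2,1.5,0,0,0,0.15],
    [16,1.6,1.5,0,0,0,0.15],
    [18,1.9,1.5,0,0,0,0.15],
  ],
)

```text
time: 21.85
position: [0.5138, 0.1546, 0.1136]
tool_rot: [0.501, 0.865, 0.001, 0.0]
ft_force: [-0.3, 0.2, 0.1]
grip_width: 0.0188
```

Emit:
apply_moves(
  series=[
    [0,0,0,0,0,0,0.15],
    [0,0,0,0,0,0,0.15],
    [0,0,0,0,0,0,0.15],
  ],
)

```text
time: 22.1
position: [0.5182, 0.1508, 0.1138]
tool_rot: [0.502, 0.865, 0.002, 0.003]
ft_force: [-1.1, 1.4, -0.2]
grip_width: 0.0196
```

```bash
python3 -c "
from m import *
print(ray('side',281,174,.028))
yaw();go([.5131,.1649,.08],120)"
```

```text
[ 0.7123 -0.2666  0.028 ]
tool x [-0.4959  0.8684 -0.0021] z [ 0.0066  0.0014 -1.    ]
move [1.48 0.23 3.38] [ 0.4  0.1 -0.3] | t 22.1 pos [0.5182 0.1508 0.1138] F [-1.0548  1.3711 -0.2249] w 0.019568855944474363
```

Emit:
apply_moves(
  series=[
    [1.4,0.2,0.8,0.4,0,-0.3,0.15],
    [1.4,0.2,2,0.4,0,-0.3,0.15],
    [1.4,0.2,3.4,0.4,0,-0.3,0.15],
    [1.4,0.2,3.4,0.4,0,-0.3,0.15],
    [1.4,0.2,3.4,0.4,0,-0.3,0.15],
  ],
)

```text
time: 22.52
position: [0.5125, 0.163, 0.0786]
tool_rot: [0.501, 0.866, -0.002, -0.001]
ft_force: [0.1, -0.0, -1.5]
grip_width: 0.019
```

```bash
python3 -c "
from m import *
yaw();go([.5131,.1649,.0483],120)"
```

```text
tool x [-0.4984  0.8669 -0.0005] z [-0.0027 -0.0022 -1.    ]
move [0.13 0.16 3.03] [-0.2  0.  -0.1] | t 22.52 pos [0.5125 0.163  0.0786] F [ 0.0984 -0.0155 -1.4934] w 0.019017287255627464
```

Emit:
apply_moves(
  series=[
    [0.1,0.12,0.5,0,0,0,0.15],
    [0.1,0.12,1,0,0,0,0.15],
    [0.1,0.12,1.3,0,0,0,0.15],
    [0.1,0.12,1.5,0,0,0,0.15],
    [0.1,0.12,1.5,0,0,0,0.15],
  ],
)

```text
time: 22.93
position: [0.5122, 0.1657, 0.0635]
tool_rot: [0.5, 0.866, -0.002, -0.001]
ft_force: [0.1, 0.3, -0.2]
grip_width: 0.0191
```

```bash
python3 -c "
from m import *
yaw();go([.5131,.1649,.0483],120)
b=snap('side','s10.png');o=cv2.resize(b[235:315,240:360],None,fx=5,fy=5,interpolation=cv2.INTER_CUBIC)
cv2.imwrite('pics/c9.png',o[:,:,::-1])"
```

```text
tool x [-0.5002  0.8659 -0.0004] z [-0.0027 -0.002  -1.    ]
move [-0.12  0.04  1.52] [-0.2  0.   0. ] | t 22.93 pos [0.5122 0.1657 0.0635] F [ 0.0718  0.3295 -0.1615] w 0.019089522649032114
```

View pics/c9.png

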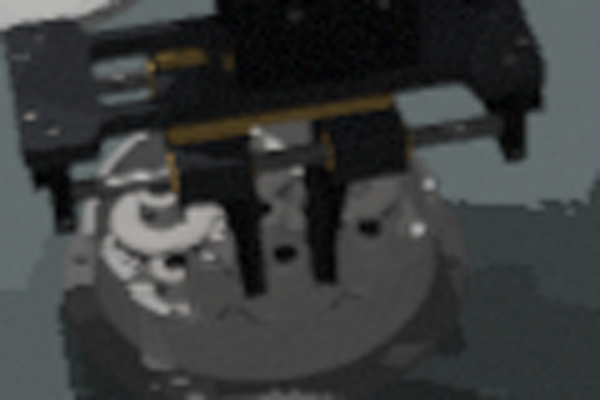

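The held pulley sits between the fingers, its bore at crop (287,253), inside the tin's rim. I'll compute where its axis is.

```bash
python3 -c "
from m import *
b=cv2.cvtColor(cv2.imread('pics/s10.png'),cv2.COLOR_BGR2RGB)
for t in (40,50,60):
  for r in bores(b,291,281,303,290,t): print(t,r,ray('side',r[0],r[1],.0532))
print(ray('side',240+287.5/5-.5,235+253.5/5-.5,.0532))"
```

```text
40 (296.5032400450789, 285.26037753568744, 10.3984375) [0.5122 0.1645 0.0532]
50 (296.5261535113175, 285.27997436641516, 13.4609375) [0.5121 0.1645 0.0532]
60 (296.5297155466548, 285.287800400534, 17.5546875) [0.5121 0.1646 0.0532]
[0.5113 0.1641 0.0532]
```

Emit:
apply_moves(
  series=[
    [0,0.1,0.2,0,0,0,0.15],
    [0,0.1,0.4,0,0,0,0.15],
    [0,0.1,0.6,0,0,0,0.15],
    [0,0.1,0.6,0,0,0,0.15],
  ],
)

```text
time: 23.32
position: [0.5131, 0.1663, 0.0575]
tool_rot: [0.5, 0.866, -0.001, -0.001]
ft_force: [-0.5, 0.4, -1.5]
grip_width: 0.0194
```

Emit:
apply_moves(
  series=[
    [0,0,0.1,0,0,0,0.15],
    [0,0,0.2,0,0,0,0.15],
    [0,0,0.3,0,0,0,0.15],
    [0,0,0.3,0,0,0,0.15],
  ],
)

```text
time: 23.65
position: [0.5132, 0.1663, 0.0547]
tool_rot: [0.5, 0.866, -0.001, -0.0]
ft_force: [-0.6, 0.9, 0.5]
grip_width: 0.0192
```

No contact force yet. Lowering the last 6 mm.

Emit:
apply_moves(
  series=[
    [0,0,0.15,0,0,0,0.15],
    [0,0,0.3,0,0,0,0.15],
    [0,0,0.4,0,0,0,0.15],
    [0,0,0.5,0,0,0,0.15],
    [0,0,0.5,0,0,0,0.15],
  ],
)

```text
time: 24.07
position: [0.5131, 0.1663, 0.0496]
tool_rot: [0.5, 0.866, -0.001, -0.001]
ft_force: [-0.3, 0.2, -1.6]
grip_width: 0.0193
```

Emit:
apply_moves(
  series=[
    [0,0,0.06,0,0,0,0.15],
    [0,0,0.12,0,0,0,0.15],
    [0,0,0.12,0,0,0,0.15],
  ],
)

```text
time: 24.32
position: [0.5132, 0.1663, 0.0486]
tool_rot: [0.5, 0.866, -0.001, -0.0]
ft_force: [0.3, 0.5, -0.1]
grip_width: 0.0191
```

Emit:
apply_moves(
  series=[
    [0,0,0.05,0,0,0,0.15],
    [0,0,0.08,0,0,0,0.15],
    [0,0,0.08,0,0,0,0.15],
  ],
)

```text
time: 24.57
position: [0.5132, 0.1663, 0.0482]
tool_rot: [0.5, 0.866, -0.001, -0.0]
ft_force: [-1.0, 0.0, 3.1]
grip_width: 0.0194
```

Floor contact at 3 N. Opening, lifting clear, and moving away for the final look.

Emit:
apply_moves(
  series=[
    [0,0,0,0,0,0,0.25],
    [0,0,0,0,0,0,0.33],
    [0,0,0,0,0,0,0.33],
    [0,0,-2,0,0,0,0.33],
    [0,0,-6,0,0,0,0.33],
  ],
)

```text
time: 24.98
position: [0.5103, 0.1659, 0.1045]
tool_rot: [0.5, 0.866, -0.004, -0.004]
ft_force: [0.5, -0.1, 0.4]
grip_width: 0.0282
```

Emit:
apply_moves(
  series=[
    [-3.5,-1,-2,0,0,0,0.4],
    [-7,-2,-4,0,0,0,0.4],
    [-10.5,-3,-6,0,0,0,0.4],
    [-14,-4,-6,0,0,0,0.4],
    [-18,-5,-6,0,0,0,0.4],
  ],
)

```text
time: 25.4
position: [0.5609, -0.0154, 0.1697]
tool_rot: [0.499, 0.866, -0.001, 0.001]
ft_force: [-0.2, -0.7, -0.8]
grip_width: 0.0349
```

Emit:
apply_moves(
  series=[
    [-4,-1,0,0,0,0,0.4],
    [-8,-2,0,0,0,0,0.4],
    [-12,-2,0,0,0,0,0.4],
    [-16,-2,0,0,0,0,0.4],
    [-16,-2,0,0,0,0,0.4],
  ],
)

```text
time: 25.82
position: [0.6276, -0.1712, 0.1687]
tool_rot: [0.502, 0.865, -0.002, 0.005]
ft_force: [1.4, 0.0, 0.6]
grip_width: 0.0348
```

```bash
python3 -c "
from m import *
a=snap('top','t11.png');b=snap('side','s11.png')
for r in bores(a,235,190,305,262,90): print('top',r,ray('top',r[0],r[1],.038))
for r in bores(b,262,255,325,298,100): print('side',r,ray('side',r[0],r[1],.038))
A=a[60:280,70:390]
A=cv2.resize(a[170:285,212:332],None,fx=3.3,fy=3.3,interpolation=cv2.INTER_CUBIC)
o=np.zeros((599,792,3),np.uint8);o[:A.shape[0],:396]=A;B=cv2.resize(b[235:315,240:360],None,fx=3.3,fy=3.3,interpolation=cv2.INTER_CUBIC);o[:264,396:]=B
C=cv2.resize(b[140:460,90:450],(360,320));o[275:595,425:785]=C
D=cv2.resize(a[80:320,70:560],(416,204));o[385:589,:416]=D
cv2.imwrite('pics/c10.png',o[:,:,::-1]);o=robot.get_obs();print(o['position'],o['time'])"
```

```text
side (264.4849335472044, 295.48527726856094, 25.5703125) [0.5686 0.1945 0.038 ]
side (296.32827141900935, 290.9147423025435, 7.78125) [0.5133 0.1647 0.038 ]
side (274.48873019885406, 286.7772371081901, 7.7265625) [0.559  0.1657 0.038 ]
side (313.3194971108703, 280.01744763452507, 7.2109375) [0.4911 0.1249 0.038 ]
side (291.73591820987656, 276.3337673611111, 6.75) [0.5368 0.1267 0.038 ]
side (308.7152934537246, 265.940039503386, 6.921875) [0.514  0.0861 0.038 ]
[ 0.6232 -0.1646  0.1676] 25.9167
```

View pics/c10.png

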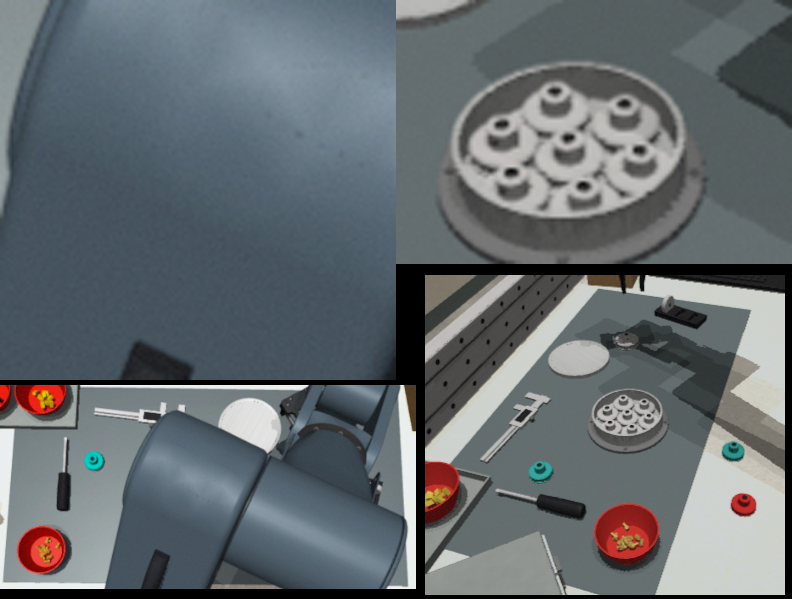

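The side view shows seven pulleys flat in the tin, one in the middle (570,139) and six round it, including the new ones at (554,91) and (583,193). All the bystanders are in place and the arm is clear, so I'm handing in.

```bash
python3 -c "
from h import *
print(robot.hand_in())"
```

```text
the job is handed in; nothing more can be done
None
```

All seven pulleys now lie flat in the tin, hub up, one in the middle and six round it, and the job was handed in at about 26 s.

- **Order:** I lifted the rack pulley out by its rim, leaned it over on clear mat and let it fall flat, hub up. I then slid the misplaced pulley along the wall from about 150° to 180°. The mat pulley went into the place at 0°. The rack pulley, taken again by its hub, went in at 120°. Both touched the floor with only 2–3 N.
- **Lean angle:** The arm could only tilt the rack pulley about 34° instead of the 45° I planned, and only farther out on the mat. It was enough: the pulley fell flat.
- **Final check:** The side view shows all seven hubs in the pattern and the bystanders in view where they were. The big pulley was half hidden in the shadow of the gripper, but it looked in place. I measured six of the seven hubs in that run or just before; the pulley at 0° I checked only by eye.
- **What failed:** The arm blocked the top view at the end, so that check comes from the side camera alone. Where both cameras saw the same pulleys earlier, they agreed to about 1 mm.

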